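# Lean the plumb-pointer gauge to its mark and hold it

### The job

Slide the grey carriage along its rail all the way to the right, until it is fully home against the rubber stop on the right-hand end block. Then take the angle gauge by the round black grip on its top and rock it on its stud until the hanging pointer comes to rest in the middle of the gap between the two prongs of the fork mark. Keep gripping it there: the job finishes with the gripper still holding the gauge still on the mark, the carriage still home, so that a colleague can take the reading; leave the small things round the rail where they are.

Things in the scene. Friction and masses are not known exactly. Their poses are not given: they have to be found in the camera images.
- rail: Fixed aluminium rail bed, 70 x 320 mm, 39 mm high, with an end block at each end (150 mm from the centre) and two steel rods between them along its y axis. Origin at the centre of its underside on the table; z up, y along the rail (its +y end is the left one seen from the robot, up to 0.25 rad askew). The rubber stop buffer is on the -y (right) end block.
- carriage (a joint): Travel in m of the grey carriage (64 x 90 mm, top 42 mm above the table) along the rail's -y direction: 0 = left, 0.140 = home on the right-hand stop. Stiff: it takes about 6 N to move it and it stays where it is left.
- carriage_post (a point): Middle of the upright black grip post of the carriage: 16 mm thick shank, 22 mm head above it; the post stands on a tongue in front of the carriage, 74 mm in the rail's -x direction from the rail's centre line and 20 mm to the right (-y) of the stud pin, from z 40 to z 84 mm; this point is at z 70 mm. Moves with the carriage.
- stud_pin (a point): Centre of the pin on the carriage's stud on which the gauge rocks, 75 mm above the table; pin along the rail's x axis. The gauge rocks sideways, in the rail's y-z plane.
- gauge (a joint): Lean of the angle gauge in rad about the stud pin: 0 = upright, positive = top leaning right (to the rail's -y), range -0.42 to 0.42. The gauge (round white-faced aluminium dial, 112 mm diameter, 8 mm thick, facing the robot, centre 62 mm above the pin) is top-heavy: left alone it falls over, in either direction, onto one of two rubber pegs at -0.42 or 0.42. It starts at rest on the left one (-0.42), but can be knocked over to the other.
- gauge_grip (a point): Centre of the black grip on top of the gauge: a round sleeve 18 mm thick and 40 mm long, lying along the rail's x axis, 150 mm from the stud pin. It turns freely on its spindle, so the gripper can take it from above, across the rail's y direction, and carry it along its arc without turning the hand. Below it is a 14 mm wide neck, 42 mm long under the sleeve's centre down to the dial.
- pointer (a joint): Angle in rad of the hanging pointer on the dial: 0 = along the dial's centre line, positive = tip to the left (the dial's +y). The pointer is a free pendulum, pivoted 90 mm above the stud pin; at rest it hangs plumb, so it then reads minus the lean of the gauge. Its swing dies out in about 2 s.
- fork (a joint): Angle in rad of the fork mark on the dial, about the same pivot and with the same sign as the pointer. It differs from run to run (-0.27 to 0.27) and stays fixed on the dial. The pointer is on the mark when both read the same; so the gauge must lean by minus this angle.
- pointer_tip (a point): Tip of the dark pointer, 58 mm below its pivot (at rest), in front of the dial's face.
- fork_gap (a point): Middle of the gap between the two dark prongs of the fork mark, 58 mm from the pointer's pivot; the gap is about 12 mm wide. The tip lies on this point when the pointer is on the mark.
- weight_big: Bystander: brass-coloured calibration weight, 32 mm diameter, 34 mm high, standing loose in front of the rail. Origin under its centre.
- weight_small: Bystander: smaller calibration weight, 24 mm diameter, 26 mm high, standing loose in front of the rail. Origin under its centre.
- nozzle: Bystander: spare nozzle, 19 x 70 x 16 mm, lying loose behind the rail. Origin under its centre.

How it is judged:
By the outcome, as a careful person would: the job done as asked, in the order asked, and still so for the second after the job is handed in, while the arm keeps its last pose, push and grip.
It also fails if it takes over 51 s, if anything falls off the work surface, if the arm or the gripper's body presses on something with over 40 N, if the wrist force passes 120 N, or if a joint passes its speed limit or range.

### The arm

A 6-joint arm with a two-finger parallel gripper is mounted at the origin on a cart in front of the work surface, level with it; the furniture and walls round the work are solid. World frame = base frame: x ahead of the robot, y to its left, z up, the work surface at z = 0. Lengths are in mm, angles in rad, forces in N, time in s.
With the tool pointing down it reaches from about 300 to 775 mm from the base axis. Payload 14.6 kg.
Tool frame: the origin (TCP) lies midway between the tips of the shut fingers; the grasp point (between the pads) lies 19 mm behind it (pinch_z is the distance from the TCP to the grasp point, in mm); z points along the fingers, y is the direction in which the jaws open and shut (so a half turn about z gives the same grasp; the last joint's range is limited). The gripper opens to 94 mm and grips with 3 to 60 N. Pads are 16 mm wide; open, the fingers measure 119 mm over their backs; the gripper's body (75 mm by 177 mm) begins 78 mm behind the grasp point.
Start: joints at [-1.329, 0.3, 1.521, -0, 1.321, -0.067], TCP at [167.147, -523.976, 205.446] pointing down, gripper open.
Joint ranges: [-3.03, 3.03], [-0.79, 2.21], [0.23, 2.52], [-1.04, 4.18], [0, 3.07], [-2.55, 2.55]. Speed limits (rad/s): [2.22, 2.22, 2.57, 3.14, 3.14, 3.14].

### API

Orientations are given as [roll, pitch, yaw] about the fixed x, y, z axes, in that order (R = Rz(yaw) Ry(pitch) Rx(roll)).
In Python, from cell import read_state, camera, sign_off, pinch_z gives the robot as it stands. The module is installed in compiled form; this text tells all that it offers.
- The arm moves only by the tool servo_tool, never from a script. Its argument "series" is a list of rows, each a list of 6 numbers: the shift along the tool's x, y, z in cm, then the turn, a rotation vector about the tool's x, y, z in rad. In form: [[tx, ty, tz, rx, ry, rz], ...]. A call has exactly 10 rows; each row is the pose to reach, as a shift and turn from the pose commanded when the call began, along the tool's axes at that moment; what a row does not reach only later rows make up. A row lasts 1/12 s, in which the tool goes at most 41.7 mm and 7.16 degrees, less where a joint would pass 70% of its speed; a pose out of reach is approached as far as the arm can. A call with a gripper value outside its range is refused whole. "gripper" is the finger opening in cm, from 0 to 9.4, set as the call begins (left out, the last holds). The fingers move at their own pace and stop on an object; "grip_force" is the grip in N (left out, the last holds). Time passes only in rows, so rows that repeat a pose let the fingers close, or fill a call up. It gives the time, the measured TCP pose, the force and the opening at its end, in the units of the state.
- read_state(): the state, without advancing time (a new reading comes with each control period).
- camera(name): name is "scene" or "top" or "wrist"; returns a dict with "pixels" (384x512x3 uint8, red, green, blue), "fx", "fy", "cx", "cy" (pixels), "k1" (the pictures are not rectified: a ray, as slopes to the right and down, at radius r is drawn at 1 + k1 r^2 times it, then the intrinsics apply), "pose" (4x4, takes a point from camera to world coordinates); the wrist camera has in their place "mount" (4x4, takes a point from camera to tool coordinates, whose origin is the TCP and whose axes are the flange's). Camera axes: x right, y down, z forward; pixel columns grow to the right and rows downward; lengths in mm; the calibration is good to about 2 mm. A picture is of the moment at which its call begins: read the wrist's pose just before it. There is no depth.
- sign_off(): hands the job in, once; it reports no verdict.
The state is a dict: "clock": time; "joints": joint angles; "qd": joint speeds; "effort": joint torques, N m; "eef_pos": TCP position; "eef_rot": TCP orientation; "wrist_force": force on the tool from outside, world axes, zero at the start; "moment": the same for the moment, N m; "finger_gap": finger opening in mm.
Only numpy, scipy, OpenCV 4.12 (cv2) and the standard library are available. Lean on these libraries where they do the work, as an engineer would, in place of code of your own. Each camera call takes 0.05 s, during which the arm holds its last target.

## Working session

There is one attempt and no reset: what is moved stays moved. The work goes in short steps, Python scripts to look and compute and a tool call to move; the robot and the scene stay as the last step left them, time stands still between calls to the robot, and variables do not carry over. Pictures are saved under pics/ and viewed, and the job is handed in when it is done.

Besides the shell and the picture viewer there is one more tool, called after "Emit:" as name(argument=value, ...), one argument or row to a line, values as JSON. servo_tool: Moves the arm, as the interface text tells. Its arguments: {"type":"object","properties":{"series":{"type":"array"},"gripper":{"type":"number"},"grip_force":{"type":"number"}},"required":["series"]}

```bash
mkdir -p pics; python3 - <<'E'
from cell import read_state, camera, pinch_z
import cv2,pickle
s=read_state();print(s,pinch_z)
for n in("scene","top","wrist"):
    c=camera(n);pickle.dump(c,open(f'pics/{n}0.pkl','wb'));cv2.imwrite(f'pics/{n}0.png',c['pixels'][:,:,::-1]);print(n,{k:v for k,v in c.items() if k!='pixels'})
E
```

```text
{'clock': 0.0, 'joints': array([-1.32858725e+00,  3.00502004e-01,  1.52157236e+00,  2.35709371e-05,
        1.32071138e+00, -6.65719678e-02]), 'qd': array([ 1.25466178e-03, -2.38476870e-03,  1.01263891e-03,  7.46040192e-04,
       -4.06535701e-05, -2.87585947e-04]), 'effort': array([-1.37742762e-03, -5.31807840e+01, -3.52734876e+01,  7.07960827e-02,
        2.44811102e-02, -9.80494201e-05]), 'eef_pos': array([ 167.09831116, -523.72634678,  204.87307296]), 'eef_rot': array([-3.14040372e+00, -1.02148071e-04,  3.08775137e-01]), 'wrist_force': array([-0.42073999, -0.25673396, -0.60861453]), 'moment': array([-0.02713799, -0.03699596, -0.05759516]), 'finger_gap': 93.90593537063886} 18.8
scene {'fx': 351.8966810604343, 'fy': 351.8966810604343, 'cx': 252.97516219814062, 'cy': 189.08459731788022, 'k1': -0.03272428275733079, 'pose': array([[ 7.85255474e-01, -2.43486572e-01,  5.69287388e-01,
         1.93249413e+01],
       [-6.19014373e-01, -3.29458221e-01,  7.12936523e-01,
        -8.80697193e+02],
       [ 1.39659400e-02, -9.12234383e-01, -4.09430560e-01,
         5.14308200e+02],
       [ 0
[... 351 characters left out ...]
86264682e-02,
        -2.52175710e+02],
       [ 1.80365766e-02, -8.36133307e-02, -9.96335030e-01,
         1.13312475e+03],
       [ 0.00000000e+00,  0.00000000e+00,  0.00000000e+00,
         1.00000000e+00]])}
wrist {'fx': 329.76273386368126, 'fy': 329.76273386368126, 'cx': 257.55693314658083, 'cy': 193.52447400259874, 'k1': 0.02085099457907973, 'mount': array([[ 4.24376352e-04, -9.62668721e-01, -2.70682015e-01,
         8.01878756e+01],
       [ 9.99999909e-01,  3.96365891e-04,  1.58145964e-04,
        -1.42062204e+00],
       [-4.49530546e-05, -2.70682057e-01,  9.62668802e-01,
        -1.78651923e+02],
       [ 0.00000000e+00,  0.00000000e+00,  0.00000000e+00,
         1.00000000e+00]])}
```

View pics/scene0.png

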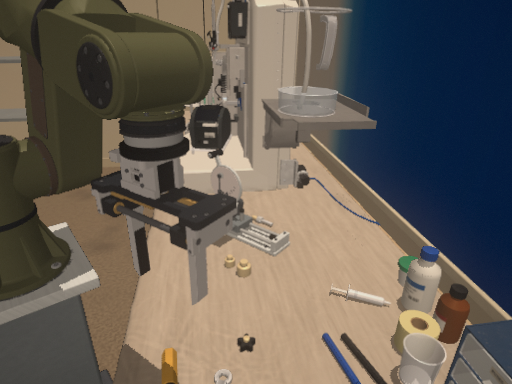

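View pics/top0.png

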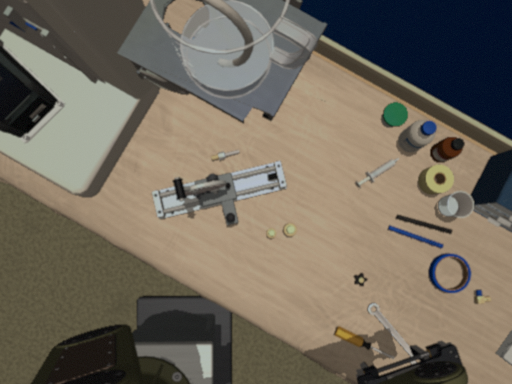

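View pics/wrist0.png

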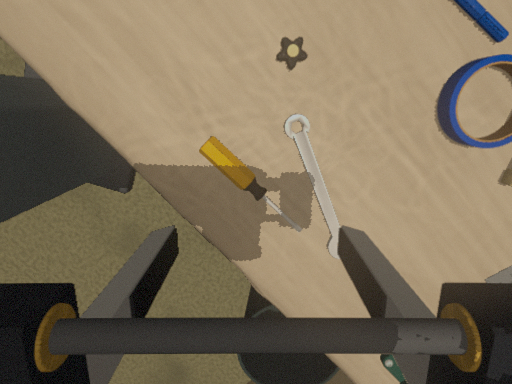

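The top view shows the rail from about (155,205) to (285,175), the post near (231,217) and the weights near (270,233) and (289,230). I'll enlarge it.

```bash
cat > h.py <<'E'
import numpy as np,cv2,pickle
from scipy.spatial.transform import Rotation as R
def K(c): return np.array([[c['fx'],0,c['cx']],[0,c['fy'],c['cy']],[0,0,1]])
def D(c): return np.array([c['k1'],0,0,0,0.])
def ray(c,uv,pose=None):
    P=c['pose'] if pose is None else pose
    n=cv2.undistortPoints(np.array([[uv]],float),K(c),D(c))[0,0]
    d=P[:3,:3]@np.array([n[0],n[1],1]); return P[:3,3],d
def atz(c,uv,z,pose=None):
    o,d=ray(c,uv,pose); return o+d*(z-o[2])/d[2]
def proj(c,p,pose=None):
    P=c['pose'] if pose is None else pose
    q=np.linalg.inv(P); rv=cv2.Rodrigues(q[:3,:3])[0]
    return cv2.projectPoints(np.atleast_2d(np.array(p,float)),rv,q[:3,3],K(c),D(c))[0][:,0]
def wpose(s,c):
    T=np.eye(4);T[:3,:3]=R.from_euler('xyz',s['eef_rot']).as_matrix();T[:3,3]=s['eef_pos'];return T@c['mount']
def crop(c,x0,y0,x1,y1,k,name):
    cv2.imwrite(name,cv2.resize(c['pixels'][y0:y1,x0:x1,::-1],None,fx=k,fy=k,interpolation=cv2.INTER_CUBIC))
E
python3 - <<'E'
from h import *
c=pickle.load(open('pics/top0.pkl','rb'));crop(c,145,140,305,250,5,'pics/t0c.png')
E
```

```text
(no output)
```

View pics/t0c.png

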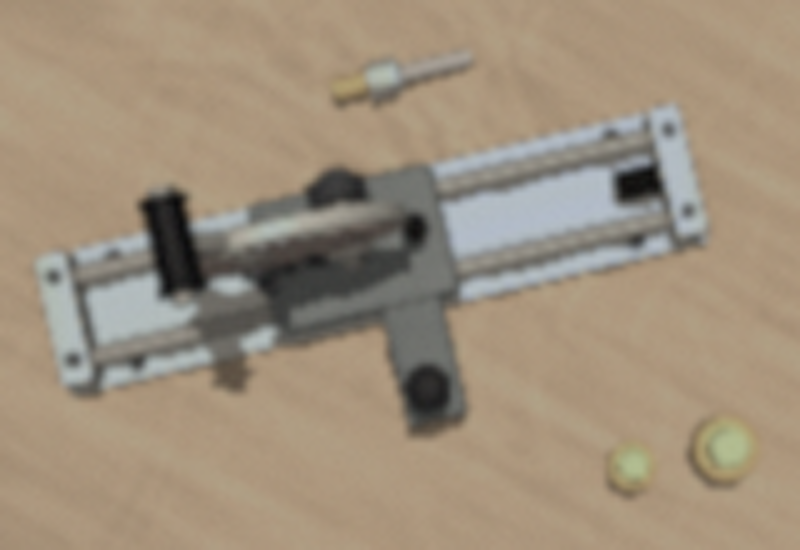

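```bash
python3 - <<'E'
from h import *
c=pickle.load(open('pics/top0.pkl','rb'))
f=lambda u,v,z: atz(c,((u+.5)/5-.5+145,(v+.5)/5-.5+140),z)
L=(f(53,275,39)+f(72,360,39))/2;Rr=(f(669,129,39)+f(688,210,39))/2
d=L-Rr;print(L,Rr,np.linalg.norm(d)); yaw=np.arctan2(-d[0],d[1]);o=(L+Rr)/2;print('origin',o,'yaw',yaw)
ry=np.array([-np.sin(yaw),np.cos(yaw),0]);rx=np.array([np.cos(yaw),np.sin(yaw),0])
for n,p in dict(post=f(428,386,84),grip=f(173,242,75+150*np.cos(.42)+9),ws=f(631,466,26),wb=f(724,449,34),noz=f(385,80,10)).items():
    print(n,p,'rail',(p-o)@rx,(p-o)@ry)
E
```

```text
[485.80697588 -34.07269335  39.        ] [ 554.68041007 -326.71111325   39.        ] 300.6339880019265
origin [ 520.24369298 -180.3919033    39.        ] yaw 0.23114679712356276
post [ 450.78313312 -208.69884245   84.        ] rail -74.09815749616894 -11.641101097609726
grip [ 504.25313478 -113.66618146  220.96334105] rail -0.27881767746742003 68.61444576615793
ws [ 413.63654114 -303.16943866   26.        ] rail -131.89945431075537 -95.08912641991955
wb [ 421.37049643 -347.12394427   34.        ] rail -134.44090113461115 -139.64643419235193
noz [ 603.31662069 -184.95545374   10.        ] rail 79.81806405331206 -23.473686582033764
```

```bash
cat >> h.py <<'E'
YAW=0.2311;O=np.array([520.24,-180.39,0])
RX=np.array([np.cos(YAW),np.sin(YAW),0]);RY=np.array([-np.sin(YAW),np.cos(YAW),0])
def rail(x,y,z): return O+RX*x+RY*y+np.array([0,0,z])
def torail(p): q=np.array(p)-O; return np.array([q@RX,q@RY,q[2]])
def rel(p0,yaw0,p1,yaw1):
    A=R.from_euler('xyz',[np.pi,0,yaw0]);B=R.from_euler('xyz',[np.pi,0,yaw1])
    return A.inv().apply(np.array(p1)-np.array(p0))/10, (A.inv()*B).as_rotvec()
E
python3 - <<'E'
from h import *
p0=np.array([167.15,-523.98,205.4]);p1=rail(-74,-11.6,200);print(p1)
pm=(p0+p1)/2
print(rel(p0,.309,pm,.309+1.2)); print(rel(pm,1.509,p1,2.709)); print(rel(p1,2.709,p1,YAW+np.pi))
E
```

```text
[ 450.86424938 -208.63119732  200.        ]
(array([ 18.30882644, -10.70670262,   0.27      ]), array([ 1.63722429e-33,  1.46957616e-16, -1.20000000e+00]))
(array([16.61341056, 13.18488514,  0.27      ]), array([-9.82334575e-33,  1.46957616e-16, -1.20000000e+00]))
(array([0., 0., 0.]), array([ 2.55025847e-32,  8.12789084e-17, -6.63692654e-01]))
```

Emit:
servo_tool(
  series=[
    [1.83,-1.07,0,0,0,-0.12],
    [3.66,-2.14,0,0,0,-0.24],
    [5.49,-3.21,0,0,0,-0.36],
    [7.32,-4.28,0,0,0,-0.48],
    [9.15,-5.35,0,0,0,-0.6],
    [10.98,-6.42,0,0,0,-0.72],
    [12.81,-7.49,0,0,0,-0.84],
    [14.64,-8.56,0,0,0,-0.96],
    [16.47,-9.63,0,0,0,-1.08],
    [18.3,-10.7,0.2,0,0,-1.2],
  ],
)

```text
clock: 0.98
eef_pos: [309.6, -365.6, 203.6]
eef_rot: [3.141, 0.0, 1.515]
wrist_force: [-1.3, -0.6, 0.6]
finger_gap: 94.0
```

Emit:
servo_tool(
  series=[
    [1.66,1.32,0,0,0,-0.12],
    [3.32,2.64,0,0,0,-0.24],
    [4.98,3.96,0,0,0,-0.36],
    [6.64,5.28,0,0,0,-0.48],
    [8.3,6.6,0,0,0,-0.6],
    [9.97,7.91,0,0,0,-0.72],
    [11.63,9.23,0,0,0,-0.84],
    [13.29,10.55,0,0,0,-0.96],
    [14.95,11.87,0,0,0,-1.08],
    [16.61,13.18,0.3,0,0,-1.2],
  ],
)

```text
clock: 1.82
eef_pos: [451.5, -208.0, 200.7]
eef_rot: [-3.142, 0.0, 2.715]
wrist_force: [0.4, 0.0, -0.8]
finger_gap: 93.9
```

Emit:
servo_tool(
  series=[
    [0,0,0,0,0,-0.12],
    [0,0,0,0,0,-0.24],
    [0,0,0,0,0,-0.36],
    [0,0,0,0,0,-0.48],
    [0,0,0,0,0,-0.6],
    [0,0,0,0,0,-0.664],
    [0,0,0,0,0,-0.664],
    [0,0,0,0,0,-0.664],
    [0,0,0,0,0,-0.664],
    [0,0,0,0,0,-0.664],
  ],
  gripper=6,
)

```text
clock: 2.65
eef_pos: [450.8, -208.8, 200.4]
eef_rot: [3.142, -0.0, -2.912]
wrist_force: [0.4, 0.3, 0.7]
finger_gap: 59.9
```

```bash
cat > snap.py <<'E'
import sys
from h import *
from cell import read_state,camera
def snap(n,tag):
    s=read_state();c=camera(n);c['s']=s
    if n=='wrist': c['pose']=wpose(s,c)
    pickle.dump(c,open(f'pics/{n}{tag}.pkl','wb'));cv2.imwrite(f'pics/{n}{tag}.png',c['pixels'][:,:,::-1]);return s,c
if __name__=='__main__':
    s,c=snap(sys.argv[1],sys.argv[2]);print(s['clock'],s['joints'],s['eef_pos'],s['eef_rot'],s['wrist_force'])
E
python3 snap.py wrist 1
```

```text
2.65 [-5.07503881e-01  1.85688570e-01  1.67489366e+00  1.57876746e-05
  1.28113031e+00 -2.30773124e+00] [ 450.7837249  -208.79157826  200.40624338] [ 3.14150088e+00 -7.86112982e-05 -2.91216613e+00] [0.41898991 0.28434022 0.66473247]
```

View pics/wrist1.png

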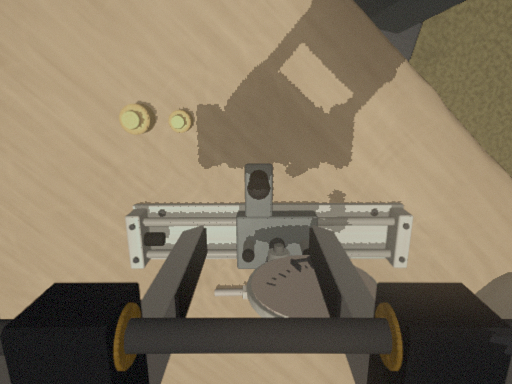

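```bash
python3 - <<'E'
from h import *
c=pickle.load(open('pics/wrist1.pkl','rb'))
for p in [(-74,-11.6,84),(-74,-11.6,40),(0,150,39),(0,-150,39),(0,69.6,212)]: print(p,proj(c,rail(*p),c['pose']))
crop(c,220,150,380,330,4,'pics/w1c.png')
E
```

```text
(-74, -11.6, 84) [[256.02749538 188.10063884]]
(-74, -11.6, 40) [[256.21139951 177.44868475]]
(0, 150, 39) [[401.6386127  241.91305704]]
(0, -150, 39) [[132.09506248 242.18481537]]
(0, 69.6, 212) [[389.11923668 359.51738051]]
```

View pics/w1c.png

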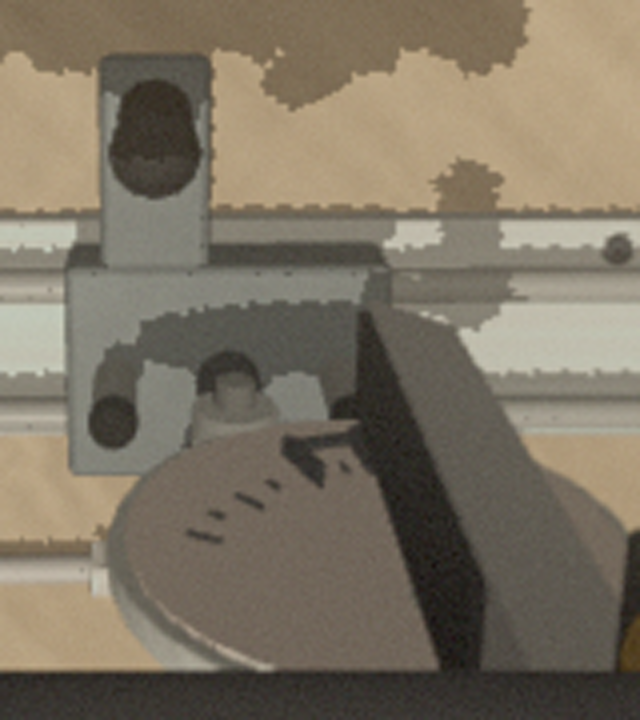

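The post head is at about (259,190) between the fingers, 3 px from the prediction (256,188). I'll go down and grip.

Emit:
servo_tool(
  series=[
    [0,0,1.7,0,0,0],
    [0,0,3.4,0,0,0],
    [0,0,5.1,0,0,0],
    [0,0,6.8,0,0,0],
    [0,0,8.5,0,0,0],
    [0,0,10.2,0,0,0],
    [0,0,11.9,0,0,0],
    [0,0,13.5,0,0,0],
    [0,0,14.6,0,0,0],
    [0,0,14.9,0,0,0],
  ],
)

```text
clock: 3.53
eef_pos: [450.2, -208.4, 49.9]
eef_rot: [3.14, -0.002, -2.911]
wrist_force: [0.3, 0.3, -1.6]
finger_gap: 60.0
```

Emit:
servo_tool(
  series=[
    [0,0,0,0,0,0],
    [0,0,0,0,0,0],
    [0,0,0,0,0,0],
    [0,0,0,0,0,0],
    [0,0,0,0,0,0],
    [0,0,0,0,0,0],
    [0,0,0,0,0,0],
    [0,0,0,0,0,0],
    [0,0,0,0,0,0],
    [0,0,0,0,0,0],
  ],
  gripper=0,
  grip_force=25,
)

```text
clock: 4.37
eef_pos: [450.9, -208.7, 51.7]
eef_rot: [3.141, 0.0, -2.91]
wrist_force: [-1.8, 2.9, 5.9]
finger_gap: 20.4
```

Emit:
servo_tool(
  series=[
    [0,-0.3,0,0,0,0],
    [0,-0.9,0,0,0,0],
    [0,-1.5,0,0,0,0],
    [0,-2.1,0,0,0,0],
    [0,-2.7,0,0,0,0],
    [0,-3.3,0,0,0,0],
    [0,-3.9,0,0,0,0],
    [0,-4.5,0,0,0,0],
    [0,-5.1,0,0,0,0],
    [0,-5.5,0,0,0,0],
  ],
)

```text
clock: 5.2
eef_pos: [463.6, -262.3, 51.7]
eef_rot: [3.141, 0.0, -2.91]
wrist_force: [-1.1, 6.7, 6.5]
finger_gap: 20.2
```

```bash
python3 snap.py wrist 2;python3 -c "
from h import *
c=pickle.load(open('pics/wrist2.pkl','rb'));print(torail(c['s']['eef_pos']),c['s']['finger_gap'])"
```

```text
5.2 [-5.83980252e-01  4.42724888e-01  1.71571812e+00  6.93080497e-04
  9.83358599e-01 -2.38632456e+00] [ 463.62227984 -262.33745316   51.73221174] [ 3.14104504e+00  2.76658761e-04 -2.91042894e+00] [-1.10668681  6.71190724  6.51421144]
[-73.88247435 -66.80068338  51.73221174] 20.246718159604363
```

View pics/wrist2.png

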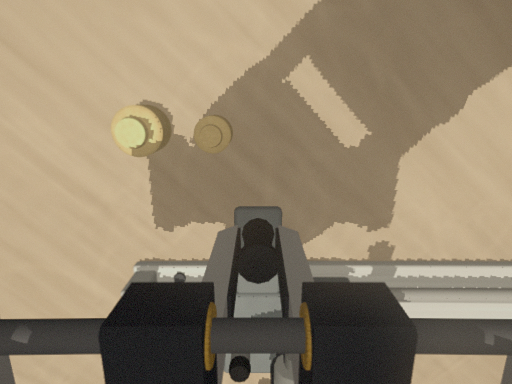

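The post at about (258,250) is held between the pads and the weights stand untouched. The push force is about 7 N. Next I'll close in on the stop.

Emit:
servo_tool(
  series=[
    [0,-0.25,0,0,0,0],
    [0,-0.5,0,0,0,0],
    [0,-0.75,0,0,0,0],
    [0,-1.0,0,0,0,0],
    [0,-1.2,0,0,0,0],
    [0,-1.4,0,0,0,0],
    [0,-1.6,0,0,0,0],
    [0,-1.75,0,0,0,0],
    [0,-1.9,0,0,0,0],
    [0,-2.0,0,0,0,0],
  ],
)

```text
clock: 6.08
eef_pos: [468.1, -281.5, 51.7]
eef_rot: [3.141, 0.0, -2.91]
wrist_force: [-0.5, 6.6, 7.0]
finger_gap: 20.7
```

Emit:
servo_tool(
  series=[
    [0,-0.08,0,0,0,0],
    [0,-0.16,0,0,0,0],
    [0,-0.24,0,0,0,0],
    [0,-0.32,0,0,0,0],
    [0,-0.4,0,0,0,0],
    [0,-0.48,0,0,0,0],
    [0,-0.56,0,0,0,0],
    [0,-0.64,0,0,0,0],
    [0,-0.72,0,0,0,0],
    [0,-0.8,0,0,0,0],
  ],
)

```text
clock: 6.92
eef_pos: [468.9, -285.2, 51.4]
eef_rot: [3.132, -0.002, -2.91]
wrist_force: [-10.0, 40.7, 23.3]
finger_gap: 20.5
```

```bash
python3 snap.py top 3;python3 -c "
from h import *
c=pickle.load(open('pics/top3.pkl','rb'));print(torail(c['s']['eef_pos']),c['s']['finger_gap'])
crop(c,200,140,320,240,6,'pics/t3c.png')"
```

```text
6.9167 [-0.61534757  0.47776829  1.66290671  0.00529966  1.00930634 -2.42079975] [ 468.89435801 -285.1572068    51.400645  ] [ 3.13234066e+00 -2.18814659e-03 -2.90976729e+00] [-9.95179181 40.7226639  23.28501698]
[-73.9773827  -90.22133573  51.400645  ] 20.509155168950706
```

View pics/t3c.png

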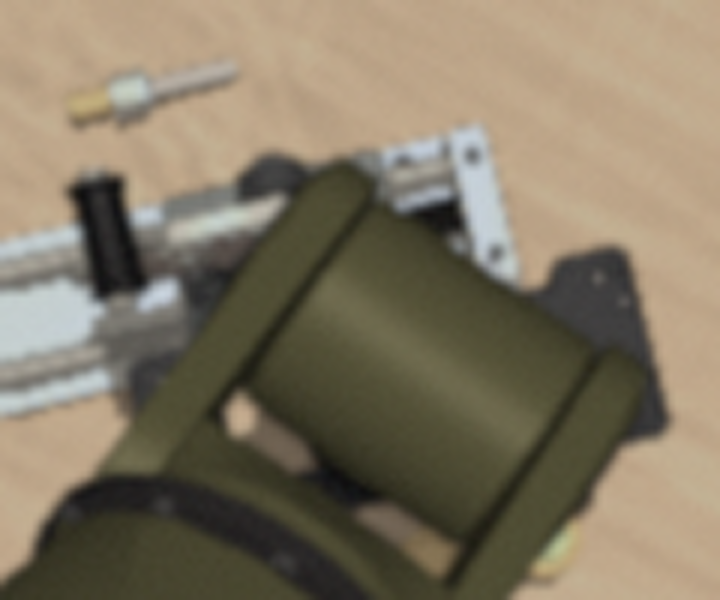

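Contact: the force jumped from 7 N to 41 N at post y = -90.2 mm, which puts the pin at about -70 mm. Carriage is home, so I'll release without backing off and go up.

Emit:
servo_tool(
  series=[
    [0,0,0,0,0,0],
    [0,0,0,0,0,0],
    [0,0,0,0,0,0],
    [0,0,0,0,0,0],
    [0,0,0,0,0,0],
    [0,0,0,0,0,0],
    [0,0,0,0,0,0],
    [0,0,0,0,0,0],
    [0,0,0,0,0,0],
    [0,0,0,0,0,0],
  ],
  gripper=6,
)

```text
clock: 7.8
eef_pos: [469.8, -289.6, 51.4]
eef_rot: [3.142, -0.0, -2.91]
wrist_force: [0.2, 0.5, 0.5]
finger_gap: 60.0
```

Emit:
servo_tool(
  series=[
    [0,0,-0.5,0,0,0],
    [0,0,-2,0,0,0],
    [0,0,-4,0,0,0],
    [0,0,-6.5,0,0,0],
    [0,0,-9,0,0,0],
    [0,0,-11.5,0,0,0],
    [0,0,-14,0,0,0],
    [0,0,-16.5,0,0,0],
    [0,0,-18.5,0,0,0],
    [0,0,-20,0,0,0],
  ],
)

```text
clock: 8.63
eef_pos: [470.0, -289.7, 254.0]
eef_rot: [-3.14, 0.002, -2.91]
wrist_force: [-0.8, -0.5, -0.2]
finger_gap: 60.0
```

```bash
python3 snap.py wrist 4;python3 snap.py top 4; python3 -c "
from h import *
c=pickle.load(open('pics/top4.pkl','rb'))
crop(c,180,140,310,240,6,'pics/t4c.png')"
```

```text
8.6333 [-6.18755166e-01  2.70524038e-01  1.44566472e+00 -2.10899369e-05
  1.42303206e+00 -2.42073628e+00] [ 469.95380809 -289.69882823  254.0354284 ] [-3.13979706e+00  1.54980043e-03 -2.91040340e+00] [-0.79214901 -0.53681725 -0.23683397]
8.6833 [-6.18701936e-01  2.68761177e-01  1.44244942e+00 -2.33429260e-05
  1.42473754e+00 -2.42073292e+00] [ 470.52584659 -290.07083989  256.41420323] [-3.13733701  0.00370818 -2.91034677] [-0.06309157  0.66829546  2.44126158]
```

View pics/wrist4.png

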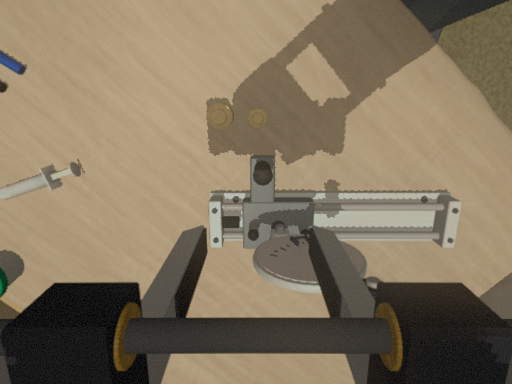

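View pics/t4c.png

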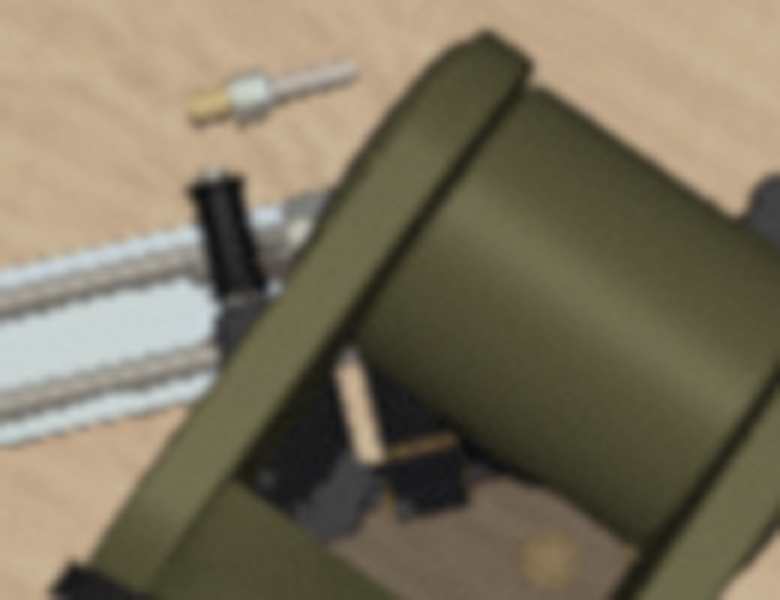

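The wrist view shows the carriage up against the buffer at about (240,222), and the gauge still leaning left. Next is a clear look at the dial.

Emit:
servo_tool(
  series=[
    [0.5,0.7,0,0,0,0],
    [1,1.4,0,0,0,0],
    [1.5,2.1,0,0,0,0],
    [2,2.8,0,0,0,0],
    [2.5,3.5,0,0,0,0],
    [3,4.2,0,0,0,0],
    [3.4,4.8,0,0,0,0],
    [3.6,5.2,0,0,0,0],
    [3.6,5.2,0,0,0,0],
    [3.6,5.2,0,0,0,0],
  ],
  gripper=9.4,
)

```text
clock: 9.57
eef_pos: [422.9, -247.2, 251.6]
eef_rot: [-3.141, 0.0, -2.91]
wrist_force: [-0.3, -0.1, -0.4]
finger_gap: 93.6
```

```bash
python3 snap.py wrist 5; python3 -c "
from h import *
c=pickle.load(open('pics/wrist5.pkl','rb'))
crop(c,190,170,350,300,5,'pics/w5c.png')"
```

```text
9.5667 [-6.03736519e-01  1.30491238e-01  1.61844079e+00  1.55386482e-05
  1.39228011e+00 -2.40583446e+00] [ 422.90074819 -247.1831065   251.61092027] [-3.14132084e+00  2.66714302e-04 -2.91029376e+00] [-0.34154528 -0.10584878 -0.38973096]
```

View pics/wrist5.png

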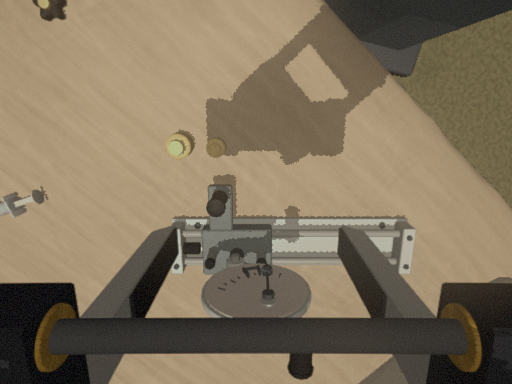

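View pics/w5c.png

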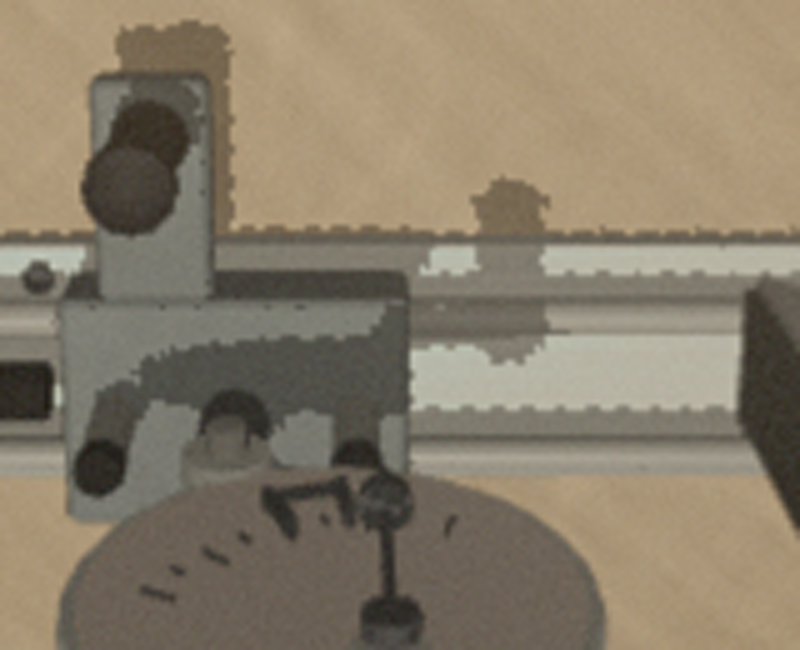

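```bash
python3 -c "
from h import *
c=pickle.load(open('pics/wrist5.pkl','rb'))
crop(c,165,205,245,280,10,'pics/w5d.png')
c=pickle.load(open('pics/wrist4.pkl','rb'))
crop(c,200,185,280,260,10,'pics/w4d.png')"
```

```text
(no output)
```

View pics/w5d.png

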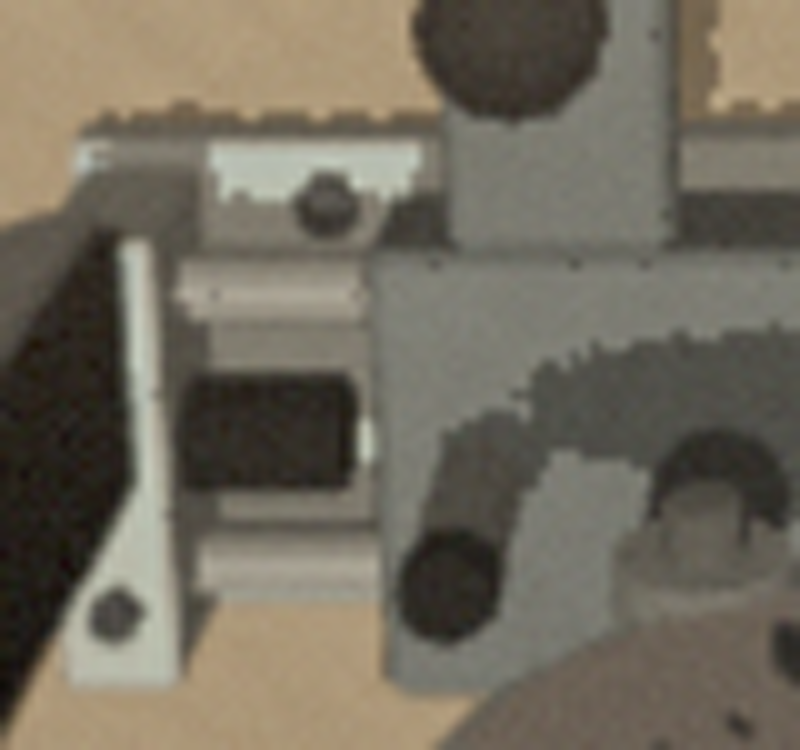

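View pics/w4d.png

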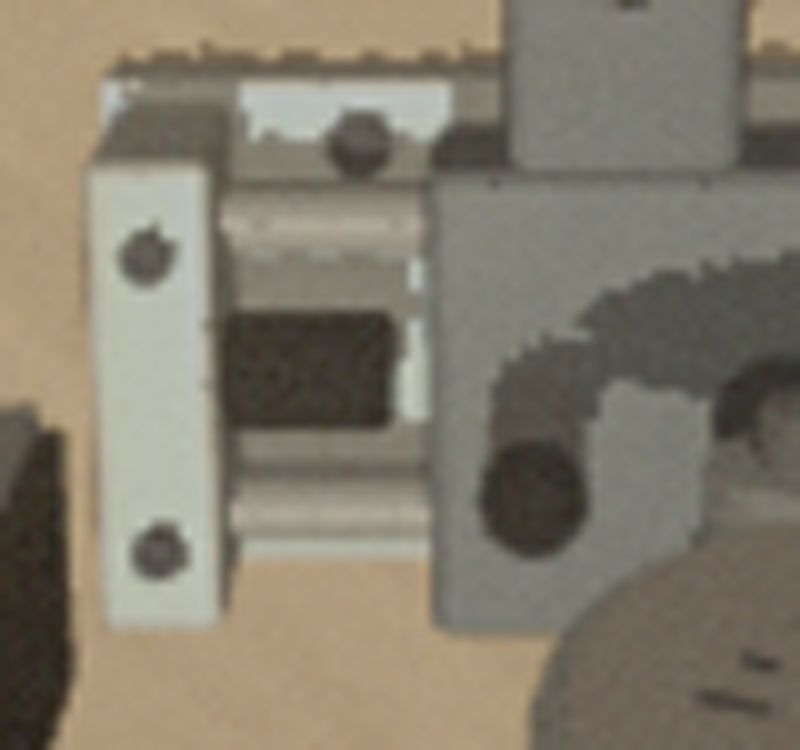

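There looks to be a gap of about 4 px between buffer and carriage (wrist4 crop, columns 390 to 435), so I'll put numbers on it.

```bash
python3 -c "
from h import *
for t,cs in (('4',[('block hole',(146,255),39),('hole2',(160,550),39),('carr edge',(433,370),42),('buf tip z39',(390,370),39),('buf tip z20',(390,370),20),('buf tip z30',(390,370),30),('carr corner',(437,625),42),('boltpost',(0,0),42)]),('5',[('hole2',(116,615),39),('carr edge',(383,430),42),('buf30',(357,430),30),('buf20',(357,430),20),('postL',(413,30),80),('postR',(607,30),80)])):
  c=pickle.load(open(f'pics/wrist{t}.pkl','rb'));x0,y0=(200,185) if t=='4' else (165,205)
  print('cam',torail(c['pose'][:3,3]))
  for n,(u,v),z in cs: print(t,n,torail(atz(c,((u+.5)/10-.5+x0,(v+.5)/10-.5+y0),z,c['pose'])))
"
```

```text
cam [-151.98747076  -93.05316376  432.56608467]
4 block hole [ -18.8708435  -148.31374026   39.        ]
4 hole2 [  21.26639521 -147.90652859   39.        ]
4 carr edge [  -4.63010259 -112.24024047   42.        ]
4 buf tip z39 [  -3.49272183 -117.85227929   39.        ]
4 buf tip z20 [   3.67608752 -119.04949423   20.        ]
4 buf tip z30 [-9.69700312e-02 -1.18419381e+02  3.00000000e+01]
4 carr corner [  30.37480371 -112.12431564   42.        ]
4 boltpost [ -52.70162188 -164.55213364   42.        ]
cam [-187.82159505  -41.17199137  430.24337379]
5 hole2 [  21.29276699 -147.88783584   39.        ]
5 carr edge [  -6.46542072 -111.25437309   42.        ]
5 buf30 [  -0.86167255 -116.84972337   30.        ]
5 buf20 [   3.80948342 -118.74051624   20.        ]
5 postL [-72.81564517 -98.92727609  80.        ]
5 postR [-72.82615993 -77.28187167  80.        ]
```

The gap is about 5 mm, so the first stop at 41 N may have been a stiff spot short of the buffer. I'll go back to the post, take it a little lower with a firm grip, and push harder while watching the force.

Emit:
servo_tool(
  series=[
    [-1,-1.3,0,0,0,0],
    [-2,-2.6,0,0,0,0],
    [-3,-4,0,0,0,0],
    [-3.6,-4.8,1,0,0,0],
    [-3.6,-4.8,3.5,0,0,0],
    [-3.6,-4.8,6.5,0,0,0],
    [-3.6,-4.8,9.5,0,0,0],
    [-3.6,-4.8,12.5,0,0,0],
    [-3.6,-4.8,15,0,0,0],
    [-3.6,-4.8,16.5,0,0,0],
  ],
  gripper=6,
)

```text
clock: 10.45
eef_pos: [468.1, -285.3, 83.3]
eef_rot: [3.139, -0.002, -2.91]
wrist_force: [0.6, 0.6, -0.5]
finger_gap: 60.2
```

Emit:
servo_tool(
  series=[
    [0,0,1,0,0,0],
    [0,0,2,0,0,0],
    [0,0,3,0,0,0],
    [0,0,3.8,0,0,0],
    [0,0,4.0,0,0,0],
    [0,0,4.0,0,0,0],
    [0,0,4.0,0,0,0],
    [0,0,4.0,0,0,0],
    [0,0,4.0,0,0,0],
    [0,0,4.0,0,0,0],
  ],
)

```text
clock: 11.28
eef_pos: [469.1, -285.8, 46.9]
eef_rot: [-3.141, 0.0, -2.91]
wrist_force: [-0.4, 0.1, 1.4]
finger_gap: 59.8
```

```bash
python3 snap.py wrist 6; python3 -c "
from h import *
c=pickle.load(open('pics/wrist6.pkl','rb'));print(torail(c['s']['eef_pos']))"
```

```text
11.2833 [-6.13914337e-01  4.80952914e-01  1.67077453e+00  4.59233305e-05
  9.89174669e-01 -2.41592002e+00] [ 469.08599205 -285.80480195   46.86190038] [-3.14110157e+00  4.86984794e-04 -2.91040839e+00] [-0.42010958  0.06534174  1.43730333]
[-73.93917388 -90.89560806  46.86190038]
```

View pics/wrist6.png

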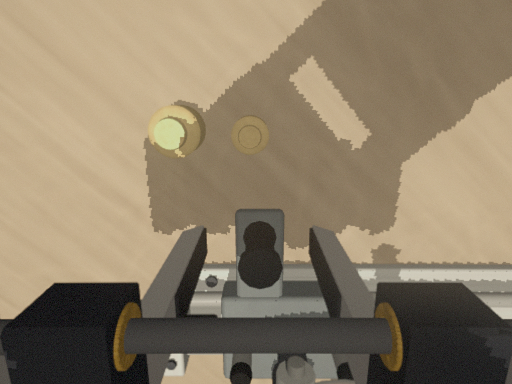

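The post at about (260,265) is between the open fingers. Closing firmly, then pushing in small steps.

Emit:
servo_tool(
  series=[
    [0,0,0,0,0,0],
    [0,0,0,0,0,0],
    [0,0,0,0,0,0],
    [0,0,0,0,0,0],
    [0,0,0,0,0,0],
    [0,0,0,0,0,0],
    [0,0,0,0,0,0],
    [0,0,0,0,0,0],
    [0,-0.05,0,0,0,0],
    [0,-0.1,0,0,0,0],
  ],
  gripper=0,
  grip_force=50,
)

```text
clock: 12.17
eef_pos: [468.6, -284.9, 46.3]
eef_rot: [3.138, -0.001, -2.91]
wrist_force: [-5.0, 17.4, 8.2]
finger_gap: 19.6
```

Emit:
servo_tool(
  series=[
    [0,-0.05,0,0,0,0],
    [0,-0.1,0,0,0,0],
    [0,-0.15,0,0,0,0],
    [0,-0.2,0,0,0,0],
    [0,-0.25,0,0,0,0],
    [0,-0.3,0,0,0,0],
    [0,-0.3,0,0,0,0],
    [0,-0.3,0,0,0,0],
    [0,-0.3,0,0,0,0],
    [0,-0.3,0,0,0,0],
  ],
)

```text
clock: 13.0
eef_pos: [468.6, -285.0, 46.2]
eef_rot: [3.132, -0.003, -2.909]
wrist_force: [-12.0, 36.0, 19.2]
finger_gap: 19.7
```

Emit:
servo_tool(
  series=[
    [0,-0.05,0,0,0,0],
    [0,-0.1,0,0,0,0],
    [0,-0.15,0,0,0,0],
    [0,-0.2,0,0,0,0],
    [0,-0.25,0,0,0,0],
    [0,-0.3,0,0,0,0],
    [0,-0.3,0,0,0,0],
    [0,-0.3,0,0,0,0],
    [0,-0.3,0,0,0,0],
    [0,-0.3,0,0,0,0],
  ],
)

```text
clock: 13.83
eef_pos: [468.6, -285.1, 46.0]
eef_rot: [3.126, -0.005, -2.909]
wrist_force: [-16.4, 57.5, 30.2]
finger_gap: 19.9
```

```bash
python3 snap.py scene 7;  python3 -c "
from h import *
c=pickle.load(open('pics/scene7.pkl','rb'));crop(c,170,140,320,250,5,'pics/s7c.png')
print(torail(c['s']['eef_pos']),proj(c,[rail(0,-114,42),rail(0,-120,30),rail(0,-150,39)]),c['s']['moment'])"
```

```text
13.8333 [-0.61658802  0.4882698   1.66196106  0.00778074  1.0059335  -2.42437823] [ 468.55794956 -285.05916441   45.9769773 ] [ 3.12632088 -0.00467972 -2.90877596] [-16.44722866  57.47457221  30.18760342]
[-74.28239128 -90.04884597  45.9769773 ] [[269.31610447 230.80529687]
 [271.02635287 235.54783599]
 [280.71538347 236.50766484]] [ 9.7026512   2.68412933 -0.0495389 ]
```

View pics/s7c.png

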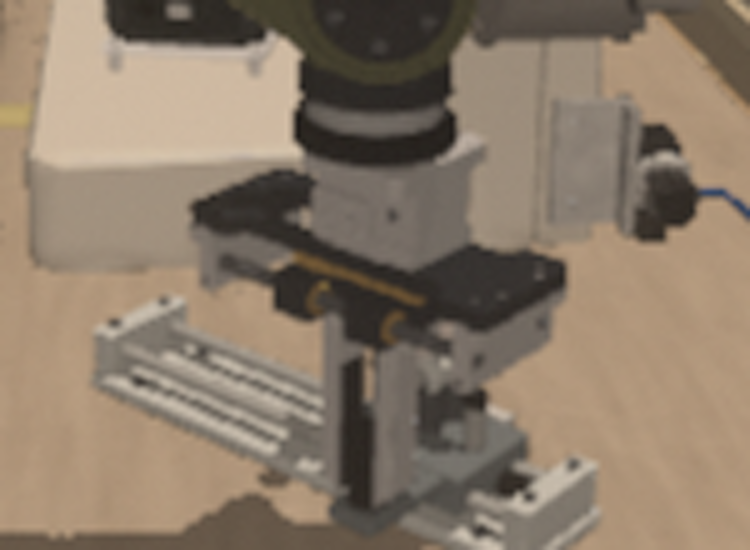

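The position is rigid: the push went from 17 N to 57 N with under 0.2 mm of motion, again at post y = -90.1 mm. So this is the hard end stop (pin at -70 mm), and the small visible gap isn't travel left. I'll ease the push and release.

Emit:
servo_tool(
  series=[
    [0,0.1,0,0,0,0],
    [0,0.2,0,0,0,0],
    [0,0.3,0,0,0,0],
    [0,0.4,0,0,0,0],
    [0,0.45,0,0,0,0],
    [0,0.45,0,0,0,0],
    [0,0.45,0,0,0,0],
    [0,0.45,0,0,0,0],
    [0,0.45,0,0,0,0],
    [0,0.45,0,0,0,0],
  ],
)

```text
clock: 14.72
eef_pos: [468.6, -284.9, 46.2]
eef_rot: [3.135, -0.002, -2.91]
wrist_force: [-7.4, 25.3, 12.1]
finger_gap: 19.9
```

Emit:
servo_tool(
  series=[
    [0,0,0,0,0,0],
    [0,0,0,0,0,0],
    [0,0,0,0,0,0],
    [0,0,0,0,0,0],
    [0,0,0,0,0,0],
    [0,0,-0.5,0,0,0],
    [0,0,-2,0,0,0],
    [0,0,-4,0,0,0],
    [0,0,-6.5,0,0,0],
    [0,0,-9,0,0,0],
  ],
  gripper=6,
)

```text
clock: 15.55
eef_pos: [469.2, -288.1, 137.6]
eef_rot: [3.141, -0.0, -2.911]
wrist_force: [-0.0, -0.6, 0.0]
finger_gap: 60.2
```

```bash
python3 - <<'E'
from h import *
from scipy.optimize import least_squares
# refine with wrist5: fork & pointer geometry. tool bias via hole (rail y bias)
c=pickle.load(open('pics/wrist5.pkl','rb'))
def onface(u,v,xf):
    uv=((u+.5)/5-.5+190,(v+.5)/5-.5+170); o,d=ray(c,uv,c['pose']); t=(xf-(o-O)@RX)/(d@RX); return torail(o+d*t)
pin=np.array([-70.0,75]);le=-.42
up=np.array([-np.sin(le),np.cos(le)]); right=np.array([np.cos(le),np.sin(le)]) # dial +y axis
print('pivot pred',pin+90*up,'tip pred',pin+90*up-[0,58])
for n,u,v,xf in [('tip',386,500,-8),('pivot',392,615,-8),('forkL',350,500,-5),('forkR',285,515,-5),('forktopL',340,487,-5),('forktopR',272,497,-5),('Lend',352,522,-5),('Rend',292,535,-5)]:
    p=onface(u,v,xf); q=p[1:]-(pin+90*up); a=np.arctan2(q@right,-q@up); print(n,p,'r',np.linalg.norm(q),'ang',a)
E
```

```text
pivot pred [-33.30155922 157.17800463] tip pred [-33.30155922  99.17800463]
tip [ -8.         -30.94815608 101.97481979] r 55.2533268006281 ang 0.46260585637030627
pivot [ -8.         -30.99372914 147.21088602] r 10.230812917223828 ang 0.6475346589500346
forkL [ -5.         -38.86499469  96.51259697] r 60.919976202130044 ang 0.3285489167062941
forkR [ -5.         -53.24901363 103.22908283] r 57.518580481166026 ang 0.06584259482994517
forktopL [ -5.         -41.11251399  90.51311897] r 67.12092069251588 ang 0.30336434145466795
forktopR [ -5.         -56.44086063  95.16333297] r 66.1909870772127 ang 0.06287308727541602
Lend [ -5.         -38.48250881 106.25883304] r 51.182069847606016 ang 0.3186004558148789
Rend [ -5.         -51.46135444 111.8033931 ] r 48.873648663877255 ang 0.039304586465227415
```

Fork angle is about +0.15 rad, from the prongs at roughly (350,500) and (285,515) in the w5c crop, after correcting the pointer's known plumb reading. Next I'll check the grip position, then approach with the hand tilted along the gauge.

```bash
python3 - <<'E'
from h import *
from cell import read_state
c=pickle.load(open('pics/top4.pkl','rb'))
print(torail(atz(c,((231+.5)/6-.5+180,(237+.5)/6-.5+140),221)))
print(torail(atz(c,((231+.5)/6-.5+180,(237+.5)/6-.5+140),215)))
s=read_state();print(torail(s['eef_pos']),s['joints'])
E
```

```text
[ -1.05191528 -10.19649354 221.        ]
[ -0.2998462   -9.95705324 215.        ]
[-74.32187211 -93.17223169 137.63479379] [-6.17147597e-01  3.65887829e-01  1.59764138e+00 -4.13490776e-05
  1.17857672e+00 -2.41893906e+00]
```

Emit:
servo_tool(
  series=[
    [0,0,-2,0.02,0,0],
    [0,1,-4,0.06,0,0],
    [0,2.2,-6,0.12,0,0],
    [0,3.5,-8,0.18,0,0],
    [0,5,-10,0.24,0,0],
    [0,6.5,-11.5,0.3,0,0],
    [0,8,-12.2,0.36,0,0],
    [0,9.5,-12.5,0.4,0,0],
    [0,10.5,-12.5,0.42,0,0],
    [0,10.5,-12.5,0.42,0,0],
  ],
)

```text
clock: 16.38
eef_pos: [445.2, -184.3, 262.1]
eef_rot: [-2.72, 0.001, -2.908]
wrist_force: [-0.3, -0.5, -0.1]
finger_gap: 59.9
```

```bash
python3 snap.py wrist 8; python3 -c "
from h import *
c=pickle.load(open('pics/wrist8.pkl','rb'));print(torail(c['s']['eef_pos']),proj(c,rail(0,-8.8,212),c['pose']))"
```

```text
16.3833 [-0.26674873 -0.00809024  1.79596324 -0.39966272  1.1715679  -1.94722449] [ 445.1801023  -184.2907519   262.09736457] [-2.72027367e+00  9.63685346e-04 -2.90849506e+00] [-0.33350412 -0.46298302 -0.132825  ]
[-73.95789368  13.39530033 262.09736457] [[255.65583679 295.6582713 ]]
```

View pics/wrist8.png

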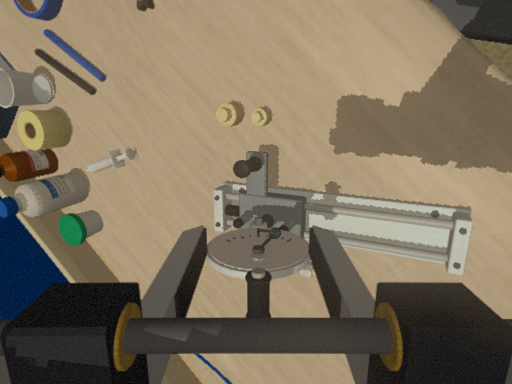

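The grip sleeve sits at columns 245–270, centred between the fingers. Moving over it, then down along the gauge axis.

Emit:
servo_tool(
  series=[
    [-1,0,0,0,0,0],
    [-2.2,0,0,0,0,0],
    [-3.4,0,0,0,0,0],
    [-4.6,0,0,0,0,0],
    [-5.6,0,0,0,0,0],
    [-6.5,0,0,0,0,0],
    [-7.1,0,0,0,0,0],
    [-7.4,0,0,0,0,0],
    [-7.4,0,0,0,0,0],
    [-7.4,0,0,0,0,0],
  ],
)

```text
clock: 17.27
eef_pos: [517.3, -169.1, 261.4]
eef_rot: [-2.722, -0.0, -2.91]
wrist_force: [-0.4, -0.1, 0.2]
finger_gap: 59.8
```

```bash
python3 snap.py wrist 9; python3 -c "
from h import *
c=pickle.load(open('pics/wrist9.pkl','rb'));print(torail(c['s']['eef_pos']),proj(c,rail(0,-8.8,212),c['pose']))"
```

```text
17.2667 [-0.19851226  0.15386359  1.62362731 -0.40741867  1.2095597  -1.88452212] [ 517.32345583 -169.05758256  261.39256704] [-2.72172146e+00 -1.96182355e-04 -2.91045478e+00] [-0.35265292 -0.13173859  0.16011525]
[-2.43335641e-01  1.16991753e+01  2.61392567e+02] [[257.25586188 209.58285388]]
```

View pics/wrist9.png

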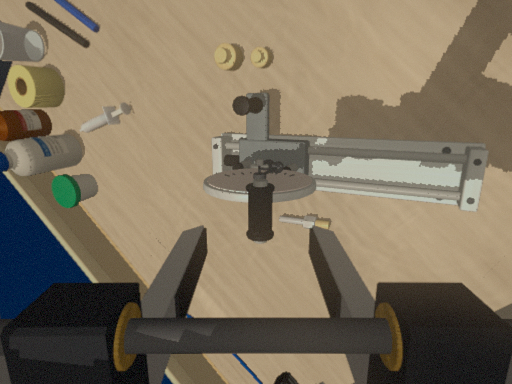

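Sleeve at (260,212), about 1 mm from the prediction. Descending.

Emit:
servo_tool(
  series=[
    [0,0.1,0.8,0,0,0],
    [0,0.1,1.6,0,0,0],
    [0,0.1,2.4,0,0,0],
    [0,0.1,3.2,0,0,0],
    [0,0.1,4.0,0,0,0],
    [0,0.1,4.8,0,0,0],
    [0,0.1,5.6,0,0,0],
    [0,0.1,6.3,0,0,0],
    [0,0.1,6.8,0,0,0],
    [0,0.1,7.0,0,0,0],
  ],
)

```text
clock: 18.15
eef_pos: [523.6, -196.2, 196.2]
eef_rot: [-2.722, -0.001, -2.911]
wrist_force: [-0.2, 1.0, -0.2]
finger_gap: 60.3
```

```bash
python3 snap.py wrist 10; python3 -c "
from h import *
c=pickle.load(open('pics/wrist10.pkl','rb'));print(torail(c['s']['eef_pos']),proj(c,rail(0,-8.8,212),c['pose']))"
```

```text
18.15 [-0.24856607  0.23343965  1.68401167 -0.42690204  1.06280006 -1.87070942] [ 523.63384205 -196.15680622  196.22639123] [-2.72202101e+00 -8.04311428e-04 -2.91065488e+00] [-0.17697866  0.97163343 -0.15880745]
[ -0.30774516 -16.12500032 196.22639123] [[254.98823278 251.66242503]]
```

View pics/wrist10.png

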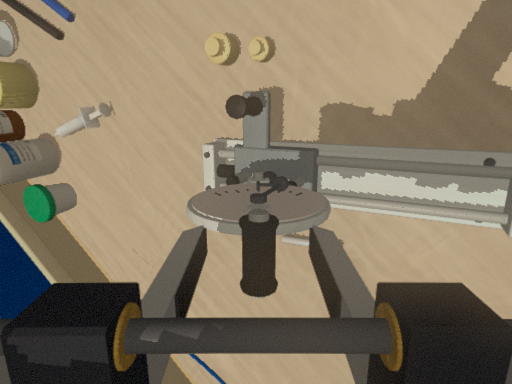

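Straddled, with the sleeve at about (258,255). Closing gently.

Emit:
servo_tool(
  series=[
    [0,0,0,0,0,0],
    [0,0,0,0,0,0],
    [0,0,0,0,0,0],
    [0,0,0,0,0,0],
    [0,0,0,0,0,0],
    [0,0,0,0,0,0],
    [0,0,0,0,0,0],
    [0,0,0,0,0,0],
    [0,0,0,0,0,0],
    [0,0,0,0,0,0],
  ],
  gripper=0,
  grip_force=20,
)

```text
clock: 19.03
eef_pos: [523.8, -195.8, 197.2]
eef_rot: [-2.722, 0.0, -2.91]
wrist_force: [-0.3, 1.1, 1.4]
finger_gap: 17.5
```

```bash
python3 - <<'E'
from h import *
from cell import read_state
s=read_state();p=torail(s['eef_pos']);print(p,s['finger_gap'],s['wrist_force'])
# arc: rows of (ty,tz,rx): rotate about pin by dth with hand turning; hand TCP relative to pin
l0=-.42
for k in range(1,5): 
    pass
tcp=p[1:];pin=np.array([-70.,75])
up=np.array([-np.sin(l0),np.cos(l0)]);v=tcp-pin
print('radial',v@up,'perp',v@np.array([up[1],-up[0]]))
r=131.
for d in np.arange(.03,.31,.03):
    # tool y=+dial y axis, tool z=-up; lean change +d moves top to -y
    print(round(d,3),'ty',-r*np.sin(d)/10,'tz',r*(1-np.cos(d))/10,'rx',-d)
E
```

```text
[-5.85070635e-02 -1.58151342e+01  1.97156521e+02] 17.548279162230262 [-0.27660882  1.10026692  1.41742186]
radial 133.6342135053494 perp -0.33499660214340077
0.03 ty -0.3929410526526932 tz 0.005894557888263185 rx -0.03
0.06 ty -0.7855284848807242 tz 0.023572926848825115 rx -0.06
0.09 ty -1.1774089944939445 tz 0.05301919754287502 rx -0.09
0.12 ty -1.5682299154848436 tz 0.09420687031435213 rx -0.12
0.15 ty -1.9576395354041498 tz 0.14709887903784663 rx -0.15
0.18 ty -2.3452874118782967 tz 0.211647624475609 rx -0.18
0.21 ty -2.730824687983904 tz 0.2877950171136577 rx -0.21
0.24 ty -3.113904406195463 tz 0.3754725294384114 rx -0.24
0.27 ty -3.4941818206236883 tz 0.4746012576068341 rx -0.27
0.3 ty -3.8713147072635485 tz 0.5850919924545617 rx -0.30000000000000004
```

Grip is on the sleeve (gap 17.5 mm). Carrying it along the arc (radius 133.6 mm at the TCP) to lean of about -0.155.

Emit:
servo_tool(
  series=[
    [0,-0.354,0.005,-0.0265,0,0],
    [0,-0.708,0.019,-0.053,0,0],
    [0,-1.061,0.042,-0.0795,0,0],
    [0,-1.413,0.075,-0.106,0,0],
    [0,-1.765,0.117,-0.1325,0,0],
    [0,-2.115,0.168,-0.159,0,0],
    [0,-2.464,0.229,-0.1855,0,0],
    [0,-2.811,0.299,-0.212,0,0],
    [0,-3.156,0.378,-0.2385,0,0],
    [0,-3.499,0.466,-0.265,0,0],
  ],
)

```text
clock: 19.87
eef_pos: [531.7, -229.0, 207.1]
eef_rot: [-2.988, 0.0, -2.91]
wrist_force: [1.1, 1.0, -1.7]
finger_gap: 17.3
```

Emit:
servo_tool(
  series=[
    [0,0,0,0,0,0],
    [0,0,0,0,0,0],
    [0,0,0,0,0,0],
    [0,0,0,0,0,0],
    [0,0,0,0,0,0],
    [0,0,0,0,0,0],
    [0,0,0,0,0,0],
    [0,0,0,0,0,0],
    [0,0,0,0,0,0],
    [0,0,0,0,0,0],
  ],
)

```text
clock: 20.7
eef_pos: [531.6, -228.8, 207.1]
eef_rot: [-2.987, 0.0, -2.91]
wrist_force: [1.9, -0.3, -1.0]
finger_gap: 17.7
```

Emit:
servo_tool(
  series=[
    [0,0,0,0,0,0],
    [0,0,0,0,0,0],
    [0,0,0,0,0,0],
    [0,0,0,0,0,0],
    [0,0,0,0,0,0],
    [0,0,0,0,0,0],
    [0,0,0,0,0,0],
    [0,0,0,0,0,0],
    [0,0,0,0,0,0],
    [0,0,0,0,0,0],
  ],
)

```text
clock: 21.53
eef_pos: [531.6, -228.8, 207.1]
eef_rot: [-2.987, 0.0, -2.91]
wrist_force: [1.2, 0.4, -1.7]
finger_gap: 17.7
```

```bash
python3 snap.py wrist 11; python3 snap.py scene 11; python3 -c "
from h import *
c=pickle.load(open('pics/wrist11.pkl','rb'));p=torail(c['s']['eef_pos']);print(p,np.arctan2(-(p[1]+70),p[2]-75))
crop(c,190,150,320,240,6,'pics/w11c.png')
c=pickle.load(open('pics/scene11.pkl','rb'));crop(c,190,130,310,240,6,'pics/s11c.png')
"
```

```text
21.5333 [-0.41196954  0.31195147  1.50899217 -0.1314199   1.2299329  -2.17561534] [ 531.55695628 -228.81115671  207.13125799] [-2.98660871e+00  3.06212308e-05 -2.91037832e+00] [ 1.23236354  0.35452966 -1.71722656]
21.5833 [-0.41196912  0.31201816  1.50902    -0.13138836  1.22992643 -2.17558891] [ 531.5501174  -228.799115    207.07931637] [-2.98668618e+00 -1.73480522e-05 -2.91041100e+00] [ 2.0499127   0.1545587  -2.05241137]
[-7.46940152e-02 -4.97260127e+01  2.07131258e+02] -0.15225081898655193
```

View pics/w11c.png

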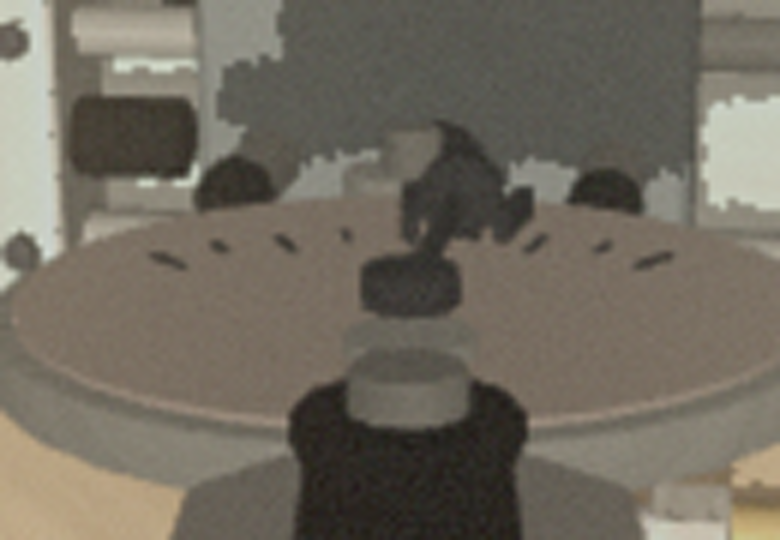

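View pics/s11c.png

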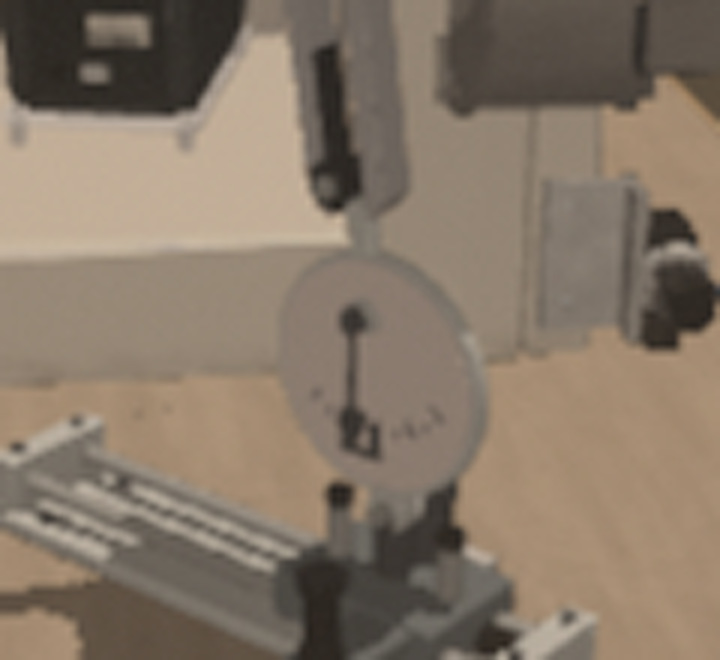

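```bash
python3 -c "
from h import *
c=pickle.load(open('pics/wrist11.pkl','rb'))
im=c['pixels'][160:205,240:295,::-1].astype(float);im=np.clip((im-20)*2.2,0,255).astype('uint8')
cv2.imwrite('pics/w11d.png',cv2.resize(im,None,fx=13,fy=13,interpolation=cv2.INTER_CUBIC))
c=pickle.load(open('pics/scene11.pkl','rb'))
im=c['pixels'][170:220,230:280,::-1].astype(float);im=np.clip((im-20)*1.6,0,255).astype('uint8')
cv2.imwrite('pics/s11d.png',cv2.resize(im,None,fx=11,fy=11,interpolation=cv2.INTER_CUBIC))
"
```

```text
(no output)
```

View pics/w11d.png

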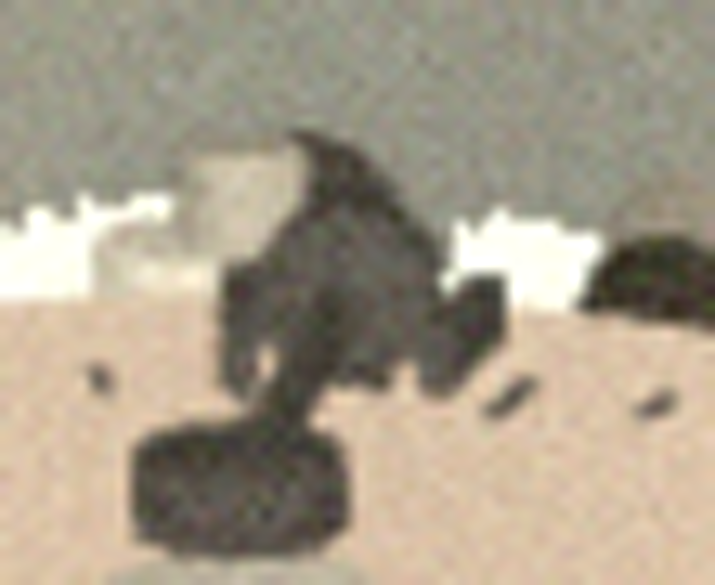

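View pics/s11d.png

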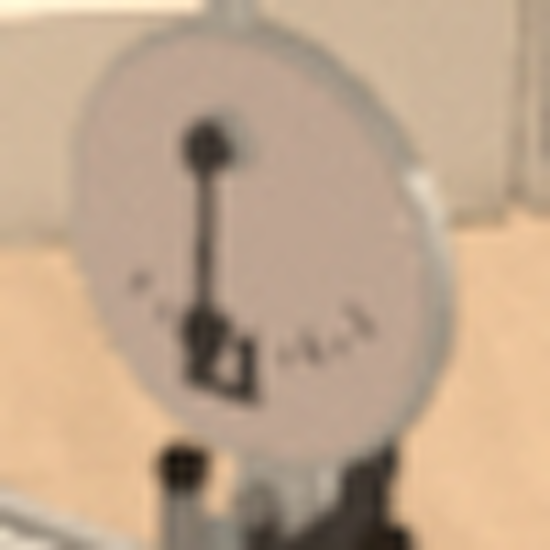

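The pointer is close to the mark, but the nearly edge-on wrist view and scene-view parallax make the reading unsure. I'll measure fork and ticks on the dial plane in both wrist pictures.

```bash
python3 - <<'E'
from h import *
from scipy.optimize import least_squares
def obs(name,x0,y0,k,lean,pts,xf=-4):
    c=pickle.load(open(name,'rb'));up=np.array([-np.sin(lean),np.cos(lean)]);rt=np.array([np.cos(lean),np.sin(lean)])
    piv=np.array([-70,75])+90*up;out={}
    for n,(u,v) in pts.items():
        o,d=ray(c,((u+.5)/k-.5+x0,(v+.5)/k-.5+y0),c['pose']);t=(xf-(o-O)@RX)/(d@RX);p=torail(o+d*t)[1:]-piv
        out[n]=(p@rt,p@up)
    return out
A=obs('pics/wrist5.pkl',190,170,5,-.42,dict(t4=(158,593),t3=(178,571),t2=(218,555),t1=(245,538),tr=(450,525),t0=(325,520),pL=(347,503),pR=(285,517),tip=(386,500),piv=(392,620)))
B=obs('pics/wrist11.pkl',190,150,6,-.152,dict(t4=(168,260),t3=(218,247),t2=(287,242),t1=(347,235),r2=(537,242),r3=(603,245),r4=(653,260),pL=(411,222),pR=(515,215),piv=(410,285)))
for D_ in (A,B):
    for n,q in D_.items(): print(n,np.round(q,1),'r',round(np.hypot(*q),1),'ang',round(np.arctan2(q[0],-q[1]),3))
    print()
E
```

```text
t4 [-31.1 -40.4] r 50.9 ang -0.656
t3 [-24.7 -46.7] r 52.8 ang -0.486
t2 [-14.9 -49.2] r 51.4 ang -0.294
t1 [ -7.2 -53.4] r 53.9 ang -0.134
tr [ 35.9 -40.3] r 54.0 ang 0.727
t0 [ 11.7 -53.4] r 54.7 ang 0.215
pL [ 19.2 -58.4] r 61.4 ang 0.318
pR [  4.1 -58.2] r 58.4 ang 0.071
tip [ 27.8 -56. ] r 62.6 ang 0.461
piv [  8.2 -12.2] r 14.7 ang 0.589

t4 [-31.8 -41.2] r 52.1 ang -0.657
t3 [-25.5 -48.1] r 54.4 ang -0.488
t2 [-15.9 -50.9] r 53.3 ang -0.304
t1 [ -7.5 -54.8] r 55.3 ang -0.136
r2 [ 19.9 -51. ] r 54.8 ang 0.371
r3 [ 29.1 -49.4] r 57.4 ang 0.533
r4 [ 35.3 -41.5] r 54.5 ang 0.705
pL [  1.8 -62.4] r 62.4 ang 0.029
pR [ 17.5 -66.6] r 68.9 ang 0.256
piv [  1.7 -29.1] r 29.1 ang 0.059
```

```bash
python3 -c "
from h import *
for n,b,o in (('5',(214,258,288,302),'a'),('8',(205,222,315,268),'b')):
  c=pickle.load(open(f'pics/wrist{n}.pkl','rb'));x0,y0,x1,y1=b
  im=c['pixels'][y0:y1,x0:x1,::-1].astype(float);im=np.clip((im-20)*2,0,255).astype('uint8')
  k=790/(x1-x0);print(n,k)
  cv2.imwrite(f'pics/z{o}.png',cv2.resize(im,None,fx=k,fy=k,interpolation=cv2.INTER_CUBIC))
"
```

```text
5 10.675675675675675
8 7.181818181818182
```

View pics/za.png

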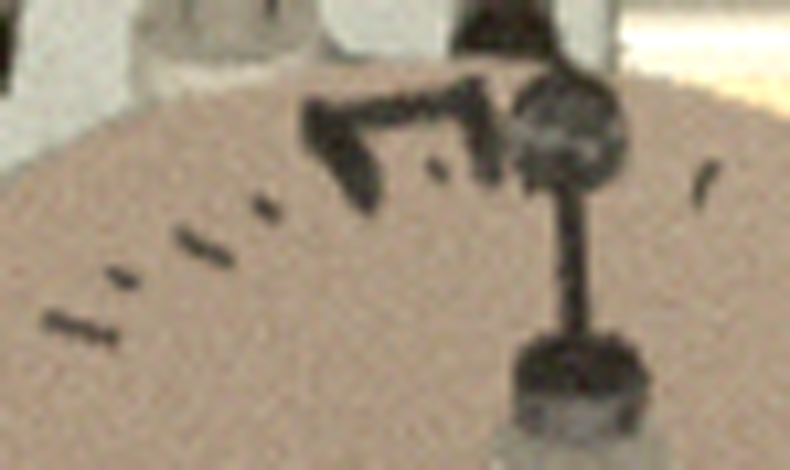

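View pics/zb.png

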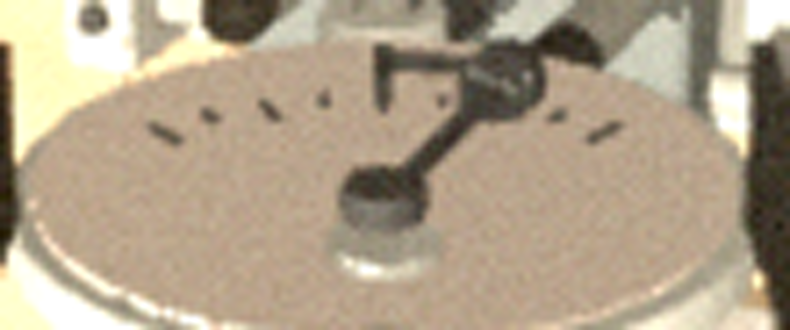

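In zb the left prong lies on the dial centreline (column 383, midway between the ±10° ticks at 323 and 443). The prong spacing is about 0.27 rad, so the fork is at about +0.14. The kinematic lean is -0.152, so I'll trim by +0.012 and let it settle.

Emit:
servo_tool(
  series=[
    [0,-0.05,0,-0.004,0,0],
    [0,-0.1,0,-0.008,0,0],
    [0,-0.16,0,-0.012,0,0],
    [0,-0.16,0,-0.012,0,0],
    [0,-0.16,0,-0.012,0,0],
    [0,-0.16,0,-0.012,0,0],
    [0,-0.16,0,-0.012,0,0],
    [0,-0.16,0,-0.012,0,0],
    [0,-0.16,0,-0.012,0,0],
    [0,-0.16,0,-0.012,0,0],
  ],
)

```text
clock: 22.47
eef_pos: [531.9, -230.3, 207.4]
eef_rot: [-2.999, -0.0, -2.91]
wrist_force: [2.2, 1.0, -2.7]
finger_gap: 17.2
```

Emit:
servo_tool(
  series=[
    [0,0,0,0,0,0],
    [0,0,0,0,0,0],
    [0,0,0,0,0,0],
    [0,0,0,0,0,0],
    [0,0,0,0,0,0],
    [0,0,0,0,0,0],
    [0,0,0,0,0,0],
    [0,0,0,0,0,0],
    [0,0,0,0,0,0],
    [0,0,0,0,0,0],
  ],
)

```text
clock: 23.3
eef_pos: [531.9, -230.4, 207.4]
eef_rot: [-2.999, -0.0, -2.91]
wrist_force: [3.4, 0.3, -3.7]
finger_gap: 17.4
```

```bash
python3 snap.py wrist 12; python3 snap.py scene 12; python3 -c "
from h import *
c=pickle.load(open('pics/wrist12.pkl','rb'));p=torail(c['s']['eef_pos']);print(p,np.arctan2(-(p[1]+70),p[2]-75),c['s']['finger_gap'])
im=c['pixels'][150:210,205:315,::-1].astype(float);im=np.clip((im-15)*2.2,0,255).astype('uint8')
cv2.imwrite('pics/w12d.png',cv2.resize(im,None,fx=7.2,fy=7.2,interpolation=cv2.INTER_CUBIC))
c=pickle.load(open('pics/scene12.pkl','rb'))
l=-.14
def D(s,h,x): # dial coords about pivot
    up=np.array([-np.sin(l),np.cos(l)]);rt=np.array([np.cos(l),np.sin(l)]);q=np.array([-70,75])+90*up+s*rt+h*up;return rail(x,*q)
pts={'pivface':D(0,0,-4),'L1':D(0,-50,-5),'L2':D(0,-66,-5),'R1':D(50*np.sin(.274),-50*np.cos(.274),-5),'R2':D(66*np.sin(.274),-66*np.cos(.274),-5),'mid':D(58*np.sin(.137),-58*np.cos(.137),-5)}
for xp in (-10,-14,-18): 
  pv=D(0,0,xp);pts['piv%d'%xp]=pv;pts['tip%d'%xp]=pv-[0,0,58]
for n,p in pts.items():print(n,(proj(c,p)[0]-[230,170]+.5)*11)
im=c['pixels'][170:220,230:280,::-1].astype(float);im=np.clip((im-20)*1.6,0,255).astype('uint8')
cv2.imwrite('pics/s12d.png',cv2.resize(im,None,fx=11,fy=11,interpolation=cv2.INTER_CUBIC))
"
```

```text
23.3 [-0.41887863  0.31723232  1.50040447 -0.12026891  1.23932253 -2.18652585] [ 531.88558732 -230.35538893  207.35654371] [-2.99862418e+00 -4.68768100e-05 -2.91038232e+00] [ 3.40405232  0.34406717 -3.73450538]
23.35 [-0.41886152  0.3172414   1.50035369 -0.12029026  1.23931592 -2.18653809] [ 531.90834585 -230.36052575  207.37477482] [-2.99857865e+00 -2.26218405e-05 -2.91034711e+00] [ 2.28866935  0.01667951 -3.55283214]
[-1.08503574e-01 -5.13044640e+01  2.07356544e+02] -0.14032299215746238 17.39218267297566
pivface [246.98619196 142.72126135]
L1 [264.8457674  345.67820811]
L2 [271.27229874 408.67625893]
R1 [219.62905049 329.44910574]
R2 [212.01509558 386.74017744]
mid [241.78683116 369.75647782]
piv-10 [230.65316868 150.53889312]
tip-10 [227.93463899 376.78207097]
piv-14 [219.67626752 155.79293557]
tip-14 [217.23661698 382.61179085]
piv-18 [208.62801313 161.08118193]
tip-18 [206.47100291 388.47824912]
```

View pics/w12d.png

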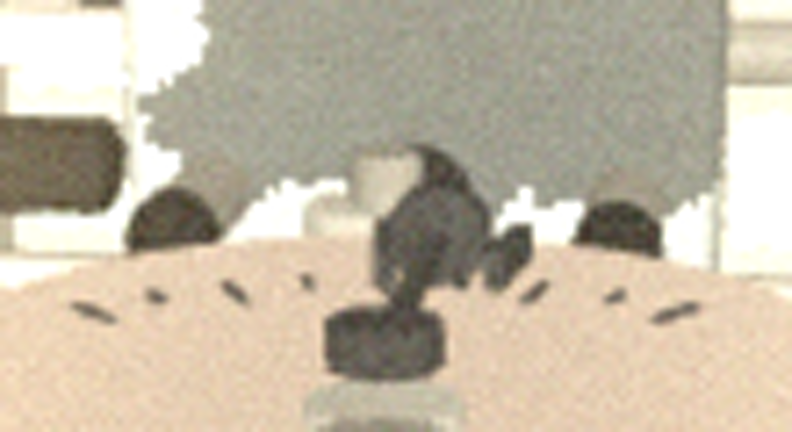

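View pics/s12d.png

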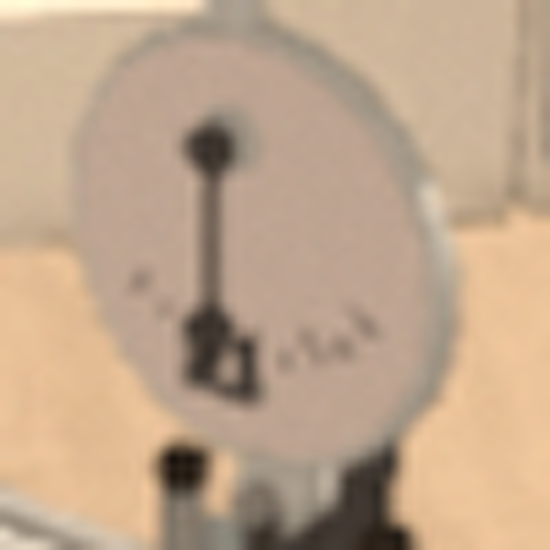

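```bash
python3 - <<'E'
from h import *
c=pickle.load(open('pics/scene12.pkl','rb'));l=-.14
up=np.array([-np.sin(l),np.cos(l)]);rt=np.array([np.cos(l),np.sin(l)])
P=np.array([rail(-4,*(np.array([-70,75])+62*up+56*(np.cos(a)*rt+np.sin(a)*up))) for a in np.linspace(0,6.28,400)])
q=(proj(c,P)-[230,170]+.5)*11
print(q.min(0),q.max(0))
c=pickle.load(open('pics/wrist12.pkl','rb'))
def at(u,v,z): return torail(atz(c,((u+.5)/7.2-.5+205,(v+.5)/7.2-.5+150),z,c['pose']))
print('carriage R-edge',at(131,60,42),'buffer',at(124,165,30),at(124,165,22),'carr L edge',at(724,60,42)); 
E
```

```text
[76.83352886 25.21930131] [453.64605305 481.15236723]
carriage R-edge [ -18.66682757 -111.21170096   42.        ] buffer [-1.77643440e-02 -1.15865194e+02  3.00000000e+01] [   1.73970645 -117.93432219   22.        ] carr L edge [-20.80285374 -23.77536877  42.        ]
```

The estimates of the fork angle range over 0.13–0.16 and the lean is -0.140. In the aligned wrist view (w12d) the bob at about column 437 sits between the prongs at 385 and 508. I'll let it settle and check the state once more.

Emit:
servo_tool(
  series=[
    [0,0,0,0,0,0],
    [0,0,0,0,0,0],
    [0,0,0,0,0,0],
    [0,0,0,0,0,0],
    [0,0,0,0,0,0],
    [0,0,0,0,0,0],
    [0,0,0,0,0,0],
    [0,0,0,0,0,0],
    [0,0,0,0,0,0],
    [0,0,0,0,0,0],
  ],
)

```text
clock: 24.23
eef_pos: [531.9, -230.4, 207.4]
eef_rot: [-2.999, -0.0, -2.91]
wrist_force: [2.5, 0.8, -4.4]
finger_gap: 17.4
```

```bash
python3 snap.py wrist 13; python3 - <<'E'
from h import *
a=pickle.load(open('pics/wrist12.pkl','rb'))['pixels'].astype(int);b=pickle.load(open('pics/wrist13.pkl','rb'))['pixels'].astype(int)
print('max change near pointer',np.abs(a-b)[165:200,240:290].mean(),'elsewhere',np.abs(a-b)[:150].mean())
from cell import sign_off
print(sign_off())
E
```

```text
24.2333 [-0.41888788  0.31724088  1.50035986 -0.12025331  1.23935505 -2.18650689] [ 531.89369131 -230.3609046   207.37034266] [-2.99863319e+00 -3.26134011e-05 -2.91041793e+00] [ 2.46675378  0.83471959 -4.36171757]
max change near pointer 2.5544761904761906 elsewhere 1.7953645833333334
the job is handed in; nothing more can be done
None
```

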